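# Pack the shaker's carrier, then hold its run plunger at half travel

### The job

Stand the square bottle with the brown cap and the amber jar with the blue cap upright in the shaker's carrier box beside the bottle already there, so that all three stand right down on its floor. Only then press the shaker's yellow spring plunger straight down with the fingertips to half its travel (top of the head level with the green band of the gauge post), hold it there for three seconds, and finish while still holding it so. Never push the plunger on down to the end of its travel, do not press it before the box is packed, and leave the petri dish, small carton and dropper bottle where they are.

Things in the scene. Friction and masses are not known exactly. Their poses are not given: they have to be found in the camera images.
- shaker: White bench shaker, fixed, 150 x 325 mm (its x, y), deck 50 mm high. Origin on the bench; x points away from the side with display and dials, y from the plunger end to the carrier end. An open aluminium carrier box (centre y = +55 mm) and the plunger (y = -125 mm) stand on the deck. White gauge post 6 x 16 mm at y = -161 mm, 116 mm high: green band 99 to 107 mm up, red below it.
- carrier_floor (a point): Centre of the carrier's inner floor, 55 mm above the bench, axes as the shaker's. Inside 54 mm (x) by 150 mm (y), undivided; walls 30 mm high, 6 mm thick, then lips flaring outwards, top edge 38 mm above the floor, up to 9 mm outside the inner faces. The three things (47, 46, 50 mm) stand in one row along y with 7 mm to spare in all.
- bottle_packed: Clear reagent bottle with tan contents and white cap, already standing in the carrier at its +y end (loose). Square body 47 x 47 mm, 76 mm high; cap 28 mm across, top at 105 mm. Origin at the centre of its underside, z up, sides along its x and y.
- square_bottle: Clear reagent bottle with tan contents and brown cap, standing loose on the bench. Square body 46 x 46 mm, 75 mm high; cap 28 mm across, top at 103 mm; about 0.14 kg. Origin at the centre of its underside, z up, sides along its x and y.
- round_jar: Round amber jar with a blue cap, standing loose on the bench, 50 mm diameter, 90 mm high, about 0.16 kg. Origin at the centre of its underside, z up.
- plunger_top (a point): Centre of the top face of the yellow mushroom plunger head (40 mm diameter, flat top 34 mm across), 115 mm above the bench when released; it moves with the head.
- run_plunger (a joint): Travel of the plunger in m, straight down: 0 released, 0.024 at the stop. Spring: about 3 N to start it, 7 N at half travel (0.012), 11 N at the stop; it comes up by itself when let go. The head's top face lies at the gauge's green band for travel 0.008 to 0.016; deeper is the red band, and 0.021 trips the machine.
- dish: Petri dish, 60 mm diameter, 14 mm high, bystander. Origin at the centre of its underside.
- lens_carton: Small orange and white carton 45 x 58 x 20 mm, bystander. Origin at the centre of its underside.
- dropper: Brown dropper bottle with red teat, 29 mm diameter, 92 mm high, bystander. Origin at the centre of its underside.

How it is judged:
On the way, in this order (a step that is already met when the one before it is completed fails the run):
1. the square bottle and the jar stand upright on the carrier's floor with the other bottle, let go (x of bottle_packed in the frame of carrier_floor between -0.012 and 0.012 m and y of bottle_packed in the frame of carrier_floor between -0.06 and 0.06 m and z of bottle_packed in the frame of carrier_floor between -0.004 and 0.005 m and angle between each of bottle_packed, square_bottle, round_jar's own z axis and vertical below 0.1 rad and x of square_bottle in the frame of carrier_floor between -0.012 and 0.012 m and y of square_bottle in the frame of carrier_floor between -0.06 and 0.06 m and z of square_bottle in the frame of carrier_floor between -0.004 and 0.005 m and x of round_jar in the frame of carrier_floor between -0.012 and 0.012 m and y of round_jar in the frame of carrier_floor between -0.06 and 0.06 m and z of round_jar in the frame of carrier_floor between -0.004 and 0.005 m and contact force between each of the arm, the fingers and bottle_packed below 0.3 N and contact force between each of the arm, the fingers and square_bottle below 0.3 N and contact force between each of the arm, the fingers and round_jar below 0.3 N), for 0.2 s.
2. the fingertips hold the plunger at 8 to 16 mm of travel for 3 s (value of joint run_plunger between 0.008 and 0.016 m and contact force between the fingers and run_plunger above 2 N), for 3 s.
At the end, for the whole second after the job is handed in: All three things stand upright (within 0.1 rad) on the carrier's floor (within 5 mm) and untouched, and the fingertips are still pressing the plunger (over 2 N) at 8 to 16 mm of its 24 mm travel (all of step 1 and all of step 2); the arm keeps its last pose, push and grip.
It fails at once if the plunger is pushed to the end of its travel (over 21 of 24 mm) (value of joint run_plunger above 0.021 m).
It fails at once if the plunger is pressed (over 5 mm) before the carrier is packed (value of joint run_plunger above 0.005 m and not ((x of bottle_packed in the frame of carrier_floor between -0.012 and 0.012 m and y of bottle_packed in the frame of carrier_floor between -0.06 and 0.06 m and z of bottle_packed in the frame of carrier_floor between -0.004 and 0.005 m and angle between bottle_packed's own z axis and vertical below 0.1 rad) and (x of square_bottle in the frame of carrier_floor between -0.012 and 0.012 m and y of square_bottle in the frame of carrier_floor between -0.06 and 0.06 m and z of square_bottle in the frame of carrier_floor between -0.004 and 0.005 m and angle between square_bottle's own z axis and vertical below 0.1 rad) and (x of round_jar in the frame of carrier_floor between -0.012 and 0.012 m and y of round_jar in the frame of carrier_floor between -0.06 and 0.06 m and z of round_jar in the frame of carrier_floor between -0.004 and 0.005 m and angle between round_jar's own z axis and vertical below 0.1 rad))).
It fails at once if petri dish, carton or dropper bottle is moved more than 20 mm (distance of any of dish, lens_carton, dropper from where it was at the start of the episode above 0.02 m).
It also fails if it takes over 72 s, if anything falls off the work surface, if the arm or the gripper's body presses on something with over 40 N, if the wrist force passes 120 N, or if a joint passes its speed limit or range.

### The arm

A 6-joint arm with a two-finger parallel gripper is mounted at the origin on the work surface; the furniture and walls round the work are solid. World frame = base frame: x ahead of the robot, y to its left, z up, the work surface at z = 0. Lengths are in m, angles in rad, forces in N, time in s.
With the tool pointing down it reaches from about 0.3 to 0.875 m from the base axis. Payload 6.4 kg.
Tool frame: the origin (TCP) lies at the very end of the fingers, on their centre line; the grasp point (between the pads) lies ctrl.grip_depth behind it (ctrl.grip_depth is the distance from the TCP to the grasp point, in m); z points along the fingers, y is the line along which they close (so a half turn about z gives the same grasp; the last joint's range is limited). The gripper opens to 85 mm and grips with 20 to 120 N. Pads are 22 mm wide; open, the fingers measure 114 mm over their backs; the gripper's body (76 mm by 85 mm) begins 54 mm behind the grasp point. The pads swing forward as they close: fully open they stand 13 mm farther back than shut.
Start: joints at [-1.335, 0.181, 1.607, -0, 1.354, -0.206], TCP at [0.246, -0.52, 0.192] pointing down, gripper open.
Joint ranges: [-2.99, 2.99], [-0.89, 2.07], [0.3, 2.58], [-1.14, 4.28], [0, 2.63], [-3.12, 3.12]. Speed limits (rad/s): [2.57, 2.57, 3.01, 3.14, 3.14, 3.14].

### API

Orientations are given as a unit quaternion [x, y, z, w].
In Python, from plant import ctrl gives the robot as it stands.
- The arm moves only by the shell command python3 -m creep 'ROWS'. ROWS is JSON, a list of rows, each a list of 3 entries, a list of its own where there are three numbers: the shift along the tool's x, y, z in m, then the turn, a rotation vector about the tool's x, y, z in degrees, then the finger opening in m, from 0 to 0.0854. In form: [[[tx, ty, tz], [wx, wy, wz], gripper], ...]. A call has 1 to 12 rows; each row shifts and turns the commanded pose from where the row before left it, along the tool's axes as they then stand; what a row does not reach is not made up. A row lasts 1/12 s, in which the tool goes at most 41.7 mm and 7.16 degrees, less where a joint would pass 70% of its speed; a pose out of reach is approached as far as the arm can. A call is refused whole if a number of a shift passes 0.0417 or a number of a turn 7.16, either way. A call with a gripper value outside its range is refused whole. The fingers move at their own pace and stop on an object; the grip force is fixed at half the most. Time passes only in rows, so rows that do not move let the fingers close. It gives the time, the measured TCP pose, the force and the opening at its end, in the units of the state.
- ctrl.sense(): the state, without advancing time (a new reading comes with each control period).
- ctrl.grab_frame(name): name is "side" or "top"; returns a dict with "image" (480x640x3 uint8, red, green, blue), "z_map" (480x640 float32, m along the optical axis (not along the pixel's ray), 0 where there is no reading), "intrinsics" (3x3 intrinsics, pixels), "world_to_cam" (4x4, takes a point from world to camera coordinates). Camera axes: x right, y down, z forward; pixel columns grow to the right and rows downward; lengths in m; the calibration is good to about 2 mm. A picture is of the moment at which its call begins.
- ctrl.finish_job(): hands the job in, once; it reports no verdict.
The state is a dict: "t": time; "joint_pos": joint angles; "joint_velocities": joint speeds; "effort": joint torques, N m; "tool_pos": TCP position; "ee_rot": TCP orientation; "force": force on the tool from outside, world axes, zero at the start; "ft_torque": the same for the moment, N m; "finger_gap": finger opening in m.
Only numpy, scipy, OpenCV 4.12 (cv2) and the standard library are available. Lean on these libraries where they do the work, as an engineer would, in place of code of your own. Each camera call takes 0.05 s, during which the arm holds its last target. There are 200 camera calls.

## Working session

There is one attempt and no reset: what is moved stays moved. The work goes in short steps, Python scripts to look and compute and a shell command to move; the robot and the scene stay as the last step left them, time stands still between calls to the robot, and variables do not carry over. Pictures are saved under pics/ and viewed, on a budget of 10 in all, crops included, one or two more only if the job needs it, and the job is handed in when it is done.

```bash
mkdir -p pics; ls; python3 - <<'E'
from plant import ctrl
import cv2,numpy as np
for n in("side","top"):
    f=ctrl.grab_frame(n); np.savez(f"{n}0.npz",**f); cv2.imwrite(f"pics/{n}0.png",f["image"][:,:,::-1])
    T=np.linalg.inv(f["world_to_cam"]);print(n,T.round(3).tolist(),np.round(f["intrinsics"],1).tolist())
print(ctrl.sense(),ctrl.grip_depth)
E
```

```text
pics
side [[-0.856, -0.277, 0.437, -0.171], [-0.517, 0.425, -0.743, 1.215], [0.02, -0.862, -0.507, 0.906], [0.0, 0.0, 0.0, 1.0]] [[554.7, 0.0, 322.3], [0.0, 554.7, 240.8], [0.0, 0.0, 1.0]]
top [[0.016, -0.99, 0.141, 0.374], [-1.0, -0.016, -0.003, -0.001], [0.005, -0.141, -0.99, 1.179], [0.0, 0.0, 0.0, 1.0]] [[468.9, 0.0, 320.8], [0.0, 468.9, 242.6], [0.0, 0.0, 1.0]]
{'t': 0.1, 'joint_pos': array([-1.33530656e+00,  1.81488529e-01,  1.60790161e+00,  1.76095772e-05,
        1.35378461e+00, -2.06320425e-01]), 'joint_velocities': array([-0.00116755, -0.00248155, -0.00218336,  0.00093795,  0.00036282,
       -0.00085384]), 'effort': array([ 2.35923808e-04, -4.45876980e+01, -3.52235878e+01, -3.44085147e-04,
        4.13228525e-03, -1.23991899e-06]), 'tool_pos': array([ 0.2457364 , -0.51923685,  0.19116513]), 'ee_rot': array([ 9.75699643e-01,  2.19110889e-01, -2.94088256e-06, -7.91087548e-04]), 'force': array([0.01657333, 0.09624183, 0.65274871]), 'ft_torque': array([0.0032113 , 0.0040615 , 0.01657344]), 'finger_gap': 0.0850649374666491} 0.0187
```

View pics/top0.png

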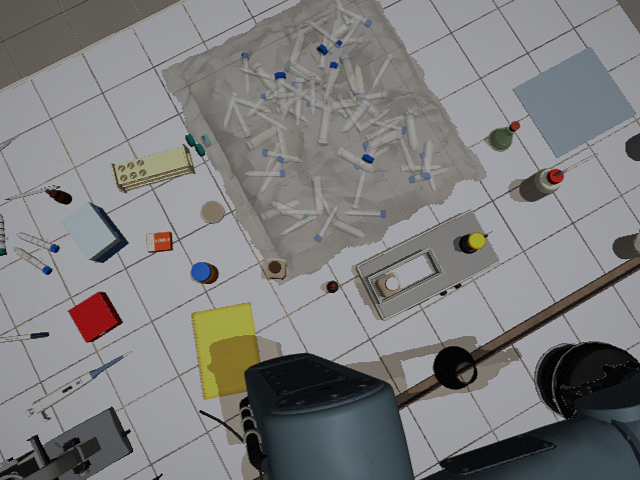

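View pics/side0.png

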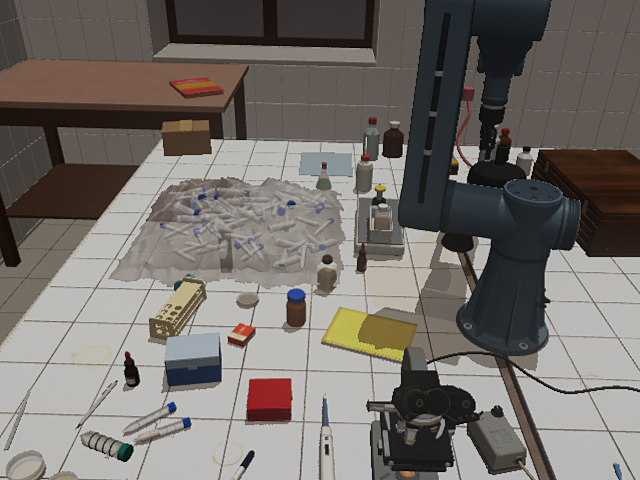

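The top view shows the blue-capped jar at (203,272) and the square bottle at (275,268). The dropper is at (332,287), the packed bottle at (390,284) and the plunger at (475,242). The side view agrees with this layout.

```bash
cat > h.py <<'E'
import numpy as np,cv2
from plant import ctrl
def cloud(f):
    K=f["intrinsics"];z=f["z_map"];v,u=np.mgrid[:480,:640]
    c=np.stack([(u-K[0,2])/K[0,0]*z,(v-K[1,2])/K[1,1]*z,z,np.ones_like(z)],-1)
    p=(c@np.linalg.inv(f["world_to_cam"]).T)[...,:3]; p[z==0]=np.nan; return p
def ray(f,u,v,h):
    T=np.linalg.inv(f["world_to_cam"]);K=f["intrinsics"]
    d=T[:3,:3]@np.array([(u-K[0,2])/K[0,0],(v-K[1,2])/K[1,1],1]);o=T[:3,3]
    return o+d*(h-o[2])/d[2]
def rect(m,p):
    return cv2.minAreaRect((p[m][:,:2]*1000).astype(np.float32))
E
python3 - <<'E'
from h import *
f=np.load("top0.npz");p=cloud(f);im=f["image"]
v,u=np.mgrid[:480,:640]
hsv=cv2.cvtColor(im,cv2.COLOR_RGB2HSV)
def near(a,b,r):return (abs(u-a)<r)&(abs(v-b)<r)
for n,a,b,h,r in[("jar",203,272,.09,22),("sq",275,268,.103,20),("packed",388,284,.160,16),("plunger",475,242,.115,20),("dropper",332,287,.092,10)]:
    m=near(a,b,r)&(abs(p[...,2]-h)<.006)
    print(n,m.sum(),np.nanmedian(p[m],0).round(4), "rect",rect(m,p))
    if m.any():
        c=cv2.minEnclosingCircle(np.argwhere(m)[:,::-1].astype(np.float32));print("  ray",ray(f,*c[0],h).round(4),c)
m=near(425,265,80)&(abs(p[...,2]-.05)<.004);print("deck",m.sum(),rect(m,p),cv2.boxPoints(rect(m,p)).round(0).tolist())
m=near(405,277,50)&(abs(p[...,2]-.091)<.005)&(v<320);print("rim",m.sum(),rect(m,p),cv2.boxPoints(rect(m,p)).round(0).tolist())
m=near(275,268,20)&(p[...,2]>.05)&(p[...,2]<.09);print("sqbody",m.sum(),rect(m,p),cv2.boxPoints(rect(m,p)).round(0).tolist())
big=lambda a,b,r:cv2.resize(im[b-r:b+r,a-r:a+r,::-1],None,fx=400/(2*r),fy=400/(2*r),interpolation=cv2.INTER_CUBIC)
cv2.imwrite("pics/c1.png",np.hstack([big(275,268,25),big(405,275,55)]))
E
```

```text
jar 292 [0.4571 0.2753 0.0907] rect ((457.2765808105469, 274.908203125), (42.36039352416992, 42.523921966552734), 3.2463552951812744)
  ray [0.4571 0.2751 0.09  ] ((200.0, 271.0), 9.848958015441895)
sq 126 [0.4684 0.1026 0.103 ] rect ((469.2164611816406, 102.6470718383789), (25.521419525146484, 27.515588760375977), 2.2630860805511475)
  ray [0.4691 0.1025 0.103 ] ((274.0, 266.5714416503906), 6.202458381652832)
packed 142 [ 0.4323 -0.1598  0.1602] rect ((431.9054870605469, -159.28526306152344), (27.850969314575195, 27.583648681640625), 62.64748764038086)
  ray [ 0.4314 -0.1588  0.16  ] ((391.5, 283.5), 6.670932292938232)
plunger 252 [ 0.5378 -0.3615  0.115 ] rect ((537.5432739257812, -371.3355407714844), (37.9149055480957, 60.40416717529297), 3.4812161922454834)
  ray [ 0.545  -0.3705  0.115 ] ((480.2040710449219, 236.53060913085938), 13.940080642700195)
dropper 16 [ 0.4296 -0.034   0.0896] rect ((429.7579040527344, -33.0255241394043), (8.16316032409668, 8.353129386901855), 45.51383590698242)
  ray [ 0.4295 -0.0337  0.092 ] ((332.8636474609375, 285.0454406738281), 2.1369643211364746)
deck 5077 ((525.1614379882812, -244.89955139160156), (232.0364227294922, 320.16729736328125), 27.764738082885742) [[348.0, -157.0], [497.0, -441.0], [702.0, -333.0], [553.0, -49.0]]
rim 570 ((454.940185546875, -201.51217651367188), (69.77232360839844, 166.40927124023438), 27.402809143066406) [[386.0, -144.0], [462.0, -291.0], [524.0, -259.0], [448.0, -112.0]]
sqbody 425 ((480.91412353515625, 92.38229370117188), (67.14054870605469, 70.81398010253906), 88.48247528076172) [[445.0, 60.0], [515.0, 58.0], [517.0, 125.0], [446.0, 127.0]]
```

View pics/c1.png

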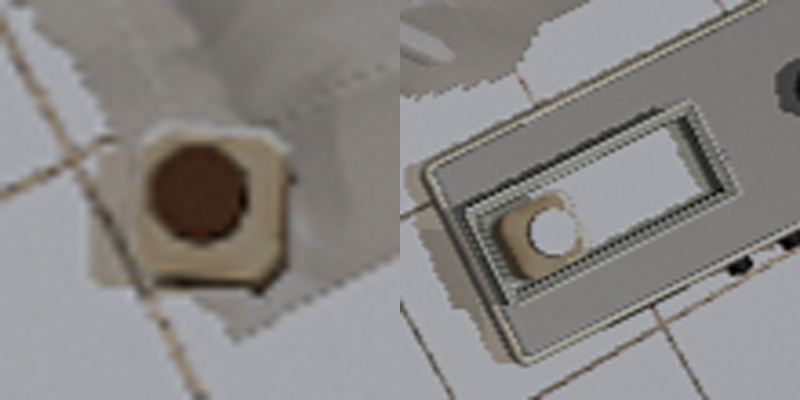

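The crop shows the square bottle almost aligned with the image axes, and the packed bottle seated at the left end of the carrier. The rim centre at (0.455,-0.2015) with yaw 27.4° puts the plunger at (0.538,-0.361), which matches the plunger I measured. One last check on bottle yaw and foil height, then I'll work out the first move.

```bash
cat >> h.py <<'E'
from scipy.spatial.transform import Rotation as R
def plan(x,y,z,yaw):  # yaw(deg) of tool y, mod 180; tool pointing down
    s=ctrl.sense();Rm=R.from_quat(s["ee_rot"]);p=np.array(s["tool_pos"])
    a=np.deg2rad(yaw);yv=np.array([np.cos(a),np.sin(a),0])
    out=[]
    for sg in(1,-1):
        zt=np.array([0,0,-1.]);yt=sg*yv;xt=np.cross(yt,zt)
        out.append((Rm.inv()*R.from_matrix(np.c_[xt,yt,zt])).as_rotvec(degrees=True))
    w=min(out,key=np.linalg.norm)
    d=Rm.inv().apply(np.array([x,y,z])-p)
    print("t",round(s["t"],2),"pos",p.round(4),"F",np.round(s["force"],2),"gap",round(s["finger_gap"],4),"q6",s["joint_pos"][5].round(2))
    print("  shift now-axes mm",(d*1000).round(1),"turn",w.round(2),"| shift if turned first",(R.from_rotvec(w,degrees=True).inv().apply(d)*1000).round(1))
E
python3 - <<'E'
from h import *
f=np.load("top0.npz");p=cloud(f);v,u=np.mgrid[:480,:640]
m=(abs(u-275)<20)&(abs(v-268)<20)&(abs(p[...,2]-.073)<.006);print("shoulder",m.sum(),rect(m,p))
m=(abs(u-388)<22)&(abs(v-284)<22)&(p[...,2]>.118)&(p[...,2]<.136);print("packed shoulder",m.sum(),rect(m,p))
for a,b in((300,250),(275,240),(275,300),(245,268)):print(a,b,p[b,a].round(3))
g=np.load("side0.npz");q=cloud(g);v,u=np.mgrid[:480,:640]
m=(abs(u-327)<14)&(abs(v-278)<14)&(q[...,2]>.02)&(q[...,2]<.07)&(q[...,1]<.14)
print("side body",m.sum(),rect(m,q),cv2.boxPoints(rect(m,q)).round().tolist())
plan(.469,.1025,.20,0)
E
```

```text
shoulder 156 ((484.38189697265625, 95.31290435791016), (52.228458404541016, 85.57118225097656), 65.16152954101562)
packed shoulder 159 ((432.31060791015625, -159.63333129882812), (46.67239761352539, 47.25080871582031), 28.48333168029785)
300 250 [0.512 0.045 0.075]
275 240 [0.538 0.107 0.055]
275 300 [ 0.395  0.107 -0.   ]
245 268 [0.473 0.185 0.002]
side body 428 ((474.49224853515625, 85.74363708496094), (74.32279968261719, 101.18489837646484), 29.798725128173828) [[417.0, 111.0], [467.0, 23.0], [532.0, 60.0], [482.0, 148.0]]
t 0.1 pos [ 0.2457 -0.5192  0.1912] F [0.02 0.1  0.65] gap 0.0851 q6 -0.21
  shift now-axes mm [ 467.7 -466.6   -8. ] turn [ -0.07  -0.07 -64.69] | shift if turned first [621.7 223.3  -8.8]
```

```bash
python3 - <<'E'
from h import *
f=np.load("top0.npz");p=cloud(f);P=p.reshape(-1,3);P=P[~np.isnan(P[:,0])]
ys=np.arange(.18,.0,-.012);print("y",ys.round(3))
for x in np.arange(.43,.56,.01):
    print(round(x,2),[int(1000*(lambda s:s.max() if len(s) else -.001)(P[(abs(P[:,0]-x)<.006)&(abs(P[:,1]-y)<.006),2])) for y in ys])
# shoulder plan via tan colour, back-projected at z=.075
im=f["image"];hsv=cv2.cvtColor(im,cv2.COLOR_RGB2HSV)
for h in(.073,):
    m=np.zeros((480,640),bool);m[248:288,255:295]=True
    m&=(abs(p[...,2]-h)<.008)&(np.hypot(p[...,0]-.469,p[...,1]-.1025)<.034)
    print(m.sum(),rect(m,p))
m=np.zeros((480,640),bool);m[245:290,255:297]=True
m&=(hsv[...,1]>45)&(hsv[...,2]>100);print(m.sum(),cv2.minAreaRect(np.argwhere(m)[:,::-1].astype(np.float32)))
plan(.469,.1025,.2,90)
E
```

```text
y [0.18  0.168 0.156 0.144 0.132 0.12  0.108 0.096 0.084 0.072 0.06  0.048
 0.036 0.024 0.012]
0.43 [3, 6, 4, 4, 6, 3, 4, 30, 27, 2, 5, 5, 3, 4, 3]
0.44 [4, 5, 6, 4, 5, 4, 23, 65, 61, 29, 4, 4, 4, 3, 5]
0.45 [6, 3, 5, 2, 2, 82, 92, 90, 80, 36, 36, 34, 3, 5, 4]
0.46 [4, 5, 3, 5, 70, 101, 105, 107, 96, 41, 42, 39, 35, 32, 22]
0.47 [4, 5, 5, 3, 3, 105, 105, 107, 101, 50, 53, 48, 41, 35, 31]
0.48 [3, 5, 4, 4, 2, 99, 105, 107, 84, 57, 59, 54, 48, 45, 37]
0.49 [3, 3, 3, 3, 27, 79, 83, 82, 78, 65, 70, 58, 56, 51, 43]
0.5 [5, 4, 4, 25, 30, 35, 36, 52, 60, 68, 73, 67, 59, 54, 51]
0.51 [3, 4, 4, 32, 38, 43, 44, 58, 62, 70, 74, 74, 68, 61, 57]
0.52 [3, 4, 31, 35, 39, 47, 58, 65, 71, 71, 72, 69, 68, 71, 67]
0.53 [2, 22, 29, 32, 37, 46, 62, 73, 78, 78, 75, 74, 70, 71, 71]
0.54 [3, 25, 29, 33, 36, 51, 62, 76, 85, 85, 82, 80, 78, 79, 78]
0.55 [16, 25, 28, 33, 37, 56, 64, 76, 85, 90, 87, 88, 86, 83, 87]
0.56 [20, 25, 29, 35, 47, 60, 66, 76, 83, 90, 95, 97, 90, 91, 95]
175 ((469.34796142578125, 102.73700714111328), (46.102779388427734, 46.06308364868164), 86.07024383544922)
182 ((274.0804443359375, 267.4727783203125), (36.21322250366211, 23.38701057434082), 60.01836013793945)
t 0.1 pos [ 0.2457 -0.5192  0.1912] F [0.02 0.1  0.65] gap 0.0851 q6 -0.21
  shift now-axes mm [ 467.7 -466.6   -8. ] turn [-0.09  0.   25.31] | shift if turned first [ 223.3 -621.7   -8.8]
```

The bottle is at (0.4693, 0.1027) with sides at -4°. The heap beside it is up to 60–70 mm high, so I'll grip it by the cap with TCP z ≈ 0.081. I'll set the tool y to 86° (about -94°), so at the carrier the fingers end up along the shaker's x.

```bash
python3 -m creep '[[[0,0,0],[0,0,5.86],0.0854],[[0,0,0],[0,0,5.86],0.0854],[[0,0,0],[0,0,5.86],0.0854],[[0,0,0],[0,0,5.86],0.0854],[[0,0,0],[0,0,5.86],0.0854],[[0,0,0],[0,0,0],0.0854]]'; python3 -c "
from h import *
plan(.4693,.1027,.19,86)"
```

```text
t: 0.6
tool_pos: [0.2458, -0.5195, 0.1915]
ee_rot: [0.999, -0.037, -0.0, -0.0]
force: [0.4, 0.0, 0.3]
finger_gap: 0.0854
t 0.6 pos [ 0.2458 -0.5195  0.1915] F [0.38 0.02 0.32] gap 0.0854 q6 0.31
  shift now-axes mm [ 177.4 -636.8    2. ] turn [-0.05  0.02 -0.19] | shift if turned first [ 179.6 -636.2    1.5]
```

```bash
python3 -m creep '[[[0.0105,-0.0374,0],[0,0,0],0.0854],[[0.0105,-0.0374,0],[0,0,0],0.0854],[[0.0105,-0.0374,0],[0,0,0],0.0854],[[0.0105,-0.0374,0],[0,0,0],0.0854],[[0.0105,-0.0374,0],[0,0,0],0.0854],[[0.0105,-0.0374,0],[0,0,0],0.0854],[[0.0105,-0.0374,0],[0,0,0],0.0854],[[0.0105,-0.0374,0],[0,0,0],0.0854],[[0.0105,-0.0374,0],[0,0,0],0.0854],[[0.0105,-0.0374,0],[0,0,0],0.0854],[[0.0105,-0.0374,0],[0,0,0],0.0854],[[0.0105,-0.0374,0],[0,0,0],0.0854]]'
python3 -m creep '[[[0.0105,-0.0374,0],[0,0,0],0.0854],[[0.0105,-0.0374,0],[0,0,0],0.0854],[[0.0105,-0.0374,0],[0,0,0],0.0854],[[0.0105,-0.0374,0],[0,0,0],0.0854],[[0.0105,-0.0374,0],[0,0,0],0.0854],[[0,0,0],[0,0,0],0.0854],[[0,0,0],[0,0,0],0.06]]'
python3 -c "
from h import *
plan(.4693,.1027,.081,86)"
```

```text
t: 1.6
tool_pos: [0.4029, -0.079, 0.1921]
ee_rot: [0.999, -0.033, 0.0, 0.0]
force: [0.4, -0.2, -0.2]
finger_gap: 0.0854
t: 2.18
tool_pos: [0.4679, 0.104, 0.1915]
ee_rot: [1.0, -0.031, -0.001, 0.0]
force: [-0.7, -0.1, 0.4]
finger_gap: 0.0754
t 2.18 pos [0.4679 0.104  0.1915] F [-0.68 -0.1   0.4 ] gap 0.0754 q6 1.6
  shift now-axes mm [  1.6   1.2 110.5] turn [0.01 0.06 0.43] | shift if turned first [  1.5   1.2 110.5]
```

```bash
python3 -m creep '[[[0.0015,0.0012,0.02],[0,0,0.4],0.06],[[0,0,0.025],[0,0,0],0.06],[[0,0,0.025],[0,0,0],0.06],[[0,0,0.02],[0,0,0],0.06],[[0,0,0.012],[0,0,0],0.06],[[0,0,0.008],[0,0,0],0.06],[[0,0,0],[0,0,0],0.06],[[0,0,0],[0,0,0],0.06]]'
python3 - <<'E'
from h import *
plan(.4693,.1027,.081,86)
f=ctrl.grab_frame("side");q=f["image"][200:320,260:420,::-1]
cv2.imwrite("pics/c2.png",cv2.resize(q,None,fx=4,fy=4,interpolation=cv2.INTER_CUBIC))
E
```

```text
t: 2.85
tool_pos: [0.4696, 0.1, 0.0822]
ee_rot: [0.999, -0.038, -0.0, 0.0]
force: [0.3, 0.6, 0.4]
finger_gap: 0.0602
t 2.85 pos [0.4696 0.1    0.0822] F [0.26 0.63 0.4 ] gap 0.0602 q6 1.61
  shift now-axes mm [-0.5 -2.7  1.2] turn [ 0.01  0.01 -0.4 ] | shift if turned first [-0.5 -2.7  1.2]
```

View pics/c2.png

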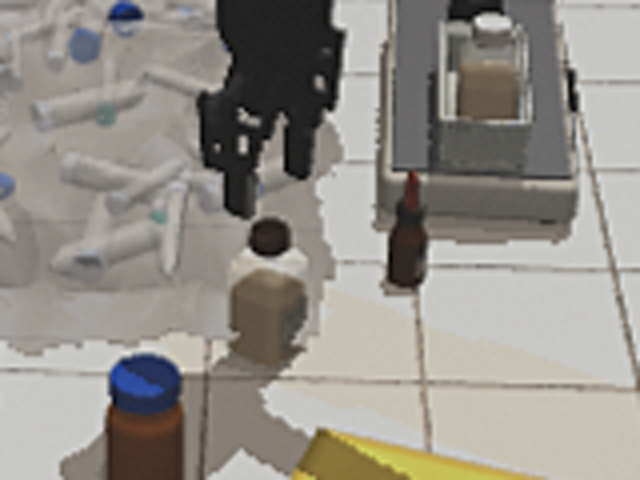

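The fingertips, at crop (240,210) and (298,175), look well above the cap at (268,235). I'll measure this before closing.

```bash
python3 - <<'E'
from h import *
f=ctrl.grab_frame("side");p=cloud(f);im=f["image"].astype(int)
W=f["world_to_cam"];K=f["intrinsics"]
def proj(x):
    c=W@np.r_[x,1];return (K@c[:3]/c[2])[:2].round(1)
print("TCP px",proj(ctrl.sense()["tool_pos"]),"cap top",proj([.469,.1025,.103]),"foot",proj([.469,.1025,0]))
for u,v in((327,255),(327,260),(320,251),(334,243),(320,240),(334,235)):print(u,v,p[v,u].round(3),im[v,u])
t=ctrl.grab_frame("top");P=cloud(t);cv2.imwrite("pics/c3.png",cv2.resize(t["image"][200:320,200:360,::-1],None,fx=4,fy=4))
m=(im.sum(2)<150);m[:200]=0;m[262:]=0;m[:,:300]=0;m[:,352:]=0
for lo in np.arange(.06,.2,.01):
    k=m&(p[...,2]>lo)&(p[...,2]<lo+.01);print(lo.round(2),k.sum(),np.median(p[k],0).round(3) if k.any() else "")
E
```

```text
TCP px [325.9 261.6] cap top [326.1 256. ] foot [325.3 287. ]
327 255 [0.47  0.097 0.103] [44 37 33]
327 260 [0.457 0.118 0.102] [47 42 36]
320 251 [0.466 0.141 0.14 ] [36 35 34]
334 243 [0.464 0.07  0.13 ] [26 24 23]
320 240 [0.461 0.15  0.18 ] [37 35 34]
334 235 [0.465 0.07  0.155] [33 34 32]
0.06 0 
0.07 0 
0.08 0 
0.09 22 [0.463 0.112 0.096]
0.1 36 [0.464 0.106 0.102]
0.11 0 
0.12 6 [0.47  0.07  0.129]
0.13 23 [0.466 0.074 0.136]
0.14 38 [0.468 0.075 0.144]
0.15 41 [0.468 0.136 0.155]
0.16 30 [0.465 0.071 0.165]
0.17 61 [0.463 0.138 0.177]
0.18 55 [0.461 0.142 0.184]
0.19 85 [0.46  0.133 0.195]
0.2 95 [0.46  0.127 0.205]
```

View pics/c3.png

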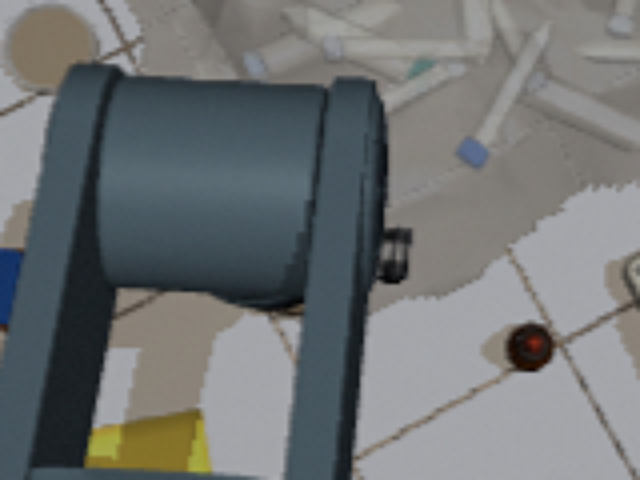

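```bash
python3 - <<'E'
from h import *
f=ctrl.grab_frame("side");p=cloud(f);s=ctrl.sense();print(s["t"],s["tool_pos"],s["joint_pos"].round(3),s["joint_velocities"].round(3))
im=f["image"].astype(int)
m=(np.hypot(p[...,0]-.468,p[...,1]-.103)<.09)&(p[...,2]>.085)
for lo in np.arange(.085,.30,.01):
    k=m&(p[...,2]>lo)&(p[...,2]<=lo+.01)
    q=p[k]
    if len(q):print(lo.round(3),k.sum(),"y",q[:,1].min().round(3),q[:,1].max().round(3),"x",q[:,0].min().round(3),q[:,0].max().round(3),"rgb",np.median(im[k],0))
print(np.array2string(f["z_map"][225:275:3,310:350:3].round(2),max_line_width=200))
E
```

```text
3.05 [0.47049681 0.10055916 0.08312401] [-0.037  0.102  1.935 -0.     1.102  1.61 ] [ 0.002  0.001  0.004  0.001 -0.002  0.003]
0.085 30 y 0.067 0.118 x 0.449 0.55 rgb [43.  37.  33.5]
0.095 64 y 0.088 0.119 x 0.451 0.479 rgb [46. 39. 35.]
0.105 6 y 0.098 0.117 x 0.454 0.474 rgb [47.5 39.5 36.5]
0.125 29 y 0.067 0.142 x 0.456 0.481 rgb [41. 40. 40.]
0.135 48 y 0.065 0.145 x 0.453 0.479 rgb [35. 34. 33.]
0.145 55 y 0.052 0.144 x 0.455 0.479 rgb [37. 36. 35.]
0.155 52 y 0.063 0.149 x 0.454 0.479 rgb [36. 35. 34.]
0.165 48 y 0.04 0.159 x 0.452 0.475 rgb [35.  34.  33.5]
0.175 82 y 0.039 0.166 x 0.45 0.486 rgb [35. 34. 33.]
0.185 75 y 0.039 0.169 x 0.449 0.487 rgb [34. 33. 32.]
0.195 101 y 0.037 0.172 x 0.449 0.485 rgb [34. 33. 33.]
0.205 115 y 0.032 0.169 x 0.449 0.486 rgb [35. 34. 33.]
0.215 105 y 0.036 0.173 x 0.447 0.487 rgb [35. 34. 34.]
0.225 146 y 0.038 0.175 x 0.448 0.488 rgb [36.  36.  35.5]
0.235 46 y 0.104 0.156 x 0.457 0.479 rgb [35. 34. 33.]
0.245 47 y 0.101 0.142 x 0.433 0.491 rgb [35. 34. 34.]
0.255 95 y 0.089 0.143 x 0.43 0.496 rgb [35. 34. 33.]
0.265 108 y 0.09 0.142 x 0
[... 732 characters left out ...]
3 1.64 1.65 1.66 1.69 1.76 1.76 1.76 1.76]
 [1.59 1.59 1.47 1.46 1.46 1.62 1.63 1.65 1.66 1.67 1.75 1.74 1.75 1.75]
 [1.58 1.58 1.48 1.47 1.46 1.6  1.62 1.64 1.65 1.66 1.73 1.74 1.73 1.73]
 [1.57 1.58 1.59 1.58 1.58 1.52 1.52 1.52 1.64 1.66 1.67 1.71 1.72 1.71]
 [1.56 1.56 1.58 1.57 1.51 1.5  1.5  1.51 1.62 1.64 1.66 1.7  1.7  1.7 ]
 [1.56 1.57 1.58 1.58 1.51 1.5  1.5  1.51 1.61 1.62 1.64 1.69 1.68 1.68]
 [1.56 1.56 1.57 1.52 1.51 1.51 1.51 1.51 1.52 1.6  1.62 1.64 1.67 1.67]
 [1.56 1.56 1.57 1.52 1.52 1.51 1.51 1.51 1.52 1.58 1.6  1.62 1.66 1.65]
 [1.56 1.57 1.57 1.52 1.52 1.5  1.51 1.52 1.52 1.57 1.59 1.64 1.64 1.64]
 [1.56 1.55 1.56 1.53 1.52 1.51 1.5  1.52 1.53 1.54 1.57 1.63 1.62 1.63]]
```

The depth image puts the fingertips at z ≈ 0.125, but the reported TCP is 0.083. Closing the fingers here settles it safely: the gap stops at 28 mm if the tips really are at the cap.

```bash
python3 -m creep '[[[0,0,0],[0,0,0],0.02],[[0,0,0],[0,0,0],0.02],[[0,0,0],[0,0,0],0.02],[[0,0,0],[0,0,0],0.02],[[0,0,0],[0,0,0],0.02],[[0,0,0],[0,0,0],0.02],[[0,0,0],[0,0,0],0.02],[[0,0,0],[0,0,0],0.02]]'
python3 - <<'E'
from h import *
plan(.4693,.1027,.081,86)
f=ctrl.grab_frame("side");p=cloud(f)
m=(np.hypot(p[...,0]-.468,p[...,1]-.103)<.09)&(p[...,2]>.085)
for lo in np.arange(.085,.19,.01):
    k=m&(p[...,2]>lo)&(p[...,2]<=lo+.01)
    q=p[k]
    if len(q):print(lo.round(3),k.sum(),"y",q[:,1].min().round(3),q[:,1].max().round(3),"x",q[:,0].min().round(3),q[:,0].max().round(3))
E
```

```text
t: 3.72
tool_pos: [0.4695, 0.1008, 0.082]
ee_rot: [0.999, -0.038, -0.0, 0.0]
force: [-0.5, -0.0, -0.4]
finger_gap: 0.02
t 3.72 pos [0.4695 0.1008 0.082 ] F [-0.55 -0.01 -0.41] gap 0.02 q6 1.61
  shift now-axes mm [-0.4 -1.9  1. ] turn [ 0.    0.   -0.38] | shift if turned first [-0.4 -1.9  1. ]
0.085 37 y 0.064 0.12 x 0.45 0.55
0.095 68 y 0.088 0.119 x 0.451 0.479
0.105 2 y 0.106 0.113 x 0.469 0.477
0.115 10 y 0.087 0.12 x 0.457 0.477
0.125 38 y 0.085 0.126 x 0.455 0.477
0.135 41 y 0.076 0.128 x 0.455 0.476
0.145 51 y 0.084 0.127 x 0.453 0.478
0.155 39 y 0.068 0.127 x 0.454 0.477
0.165 67 y 0.058 0.145 x 0.452 0.482
0.175 62 y 0.054 0.15 x 0.451 0.485
0.185 92 y 0.051 0.158 x 0.448 0.483
```

The gap closed to 20 mm, so the tips are above the cap: the true tip is about 38 mm higher than the reported TCP. I'll work with tip = reported z + 0.038, open, descend 40 mm and close.

```bash
python3 -m creep '[[[0,0,0],[0,0,0],0.06],[[0,0,0],[0,0,0],0.06],[[0,0,0],[0,0,0],0.06],[[0,0,0],[0,0,0],0.06],[[0,-0.002,0],[0,0,0],0.06],[[0,0,0.01],[0,0,0],0.06],[[0,0,0.01],[0,0,0],0.06],[[0,0,0.01],[0,0,0],0.06],[[0,0,0.01],[0,0,0],0.06],[[0,0,0],[0,0,0],0.06]]'
python3 -m creep '[[[0,0,0],[0,0,0],0.045],[[0,0,0],[0,0,0],0.035],[[0,0,0],[0,0,0],0.02],[[0,0,0],[0,0,0],0.015],[[0,0,0],[0,0,0],0.015],[[0,0,0],[0,0,0],0.015],[[0,0,0],[0,0,0],0.015],[[0,0,0],[0,0,0],0.015]]'
python3 - <<'E'
from h import *
plan(.4693,.1027,.081,86)
f=ctrl.grab_frame("side");q=f["image"][200:320,260:420,::-1]
cv2.imwrite("pics/c4.png",cv2.resize(q,None,fx=4,fy=4,interpolation=cv2.INTER_CUBIC))
E
```

```text
t: 4.6
tool_pos: [0.4673, 0.1028, 0.039]
ee_rot: [0.999, -0.038, -0.003, 0.0]
force: [-1.0, 0.4, 0.6]
finger_gap: 0.06
t: 5.27
tool_pos: [0.4702, 0.1027, 0.0425]
ee_rot: [0.999, -0.038, 0.001, 0.0]
force: [0.1, -0.6, 3.0]
finger_gap: 0.0257
t 5.27 pos [0.4702 0.1027 0.0425] F [ 0.12 -0.62  2.96] gap 0.0257 q6 1.62
  shift now-axes mm [ -0.9   0.1 -38.5] turn [-0.   -0.06 -0.39] | shift if turned first [ -0.9   0.1 -38.5]
```

View pics/c4.png

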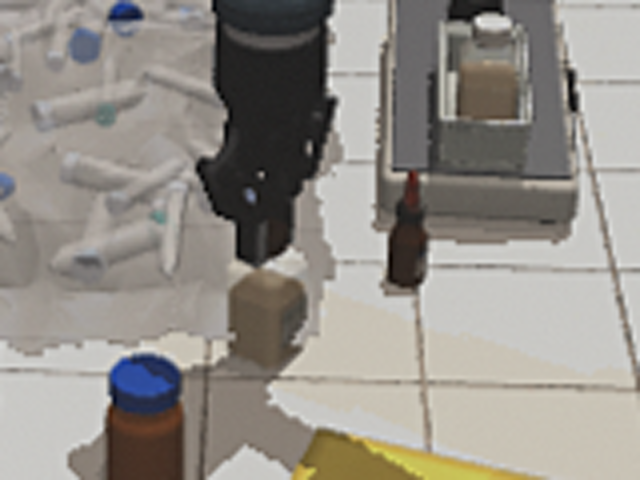

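The pads hold the cap (gap 25.7 mm) and the bottle is still upright. Lift 190 mm and turn +58.6°.

```bash
python3 -m creep '[[[0,0,-0.01],[0,0,0],0.01],[[0,0,-0.02],[0,0,0],0.01],[[0,0,-0.03],[0,0,0],0.01],[[0,0,-0.03],[0,0,0],0.01],[[0,0,-0.03],[0,0,0],0.01],[[0,0,-0.03],[0,0,0],0.01],[[0,0,-0.02],[0,0,0],0.01],[[0,0,-0.015],[0,0,0],0.01],[[0,0,-0.005],[0,0,0],0.01]]'
python3 -m creep '[[[0,0,0],[0,0,6],0.01],[[0,0,0],[0,0,6],0.01],[[0,0,0],[0,0,6],0.01],[[0,0,0],[0,0,6],0.01],[[0,0,0],[0,0,6],0.01],[[0,0,0],[0,0,6],0.01],[[0,0,0],[0,0,6],0.01],[[0,0,0],[0,0,6],0.01],[[0,0,0],[0,0,5.5],0.01],[[0,0,0],[0,0,5.1],0.01],[[0,0,0],[0,0,0],0.01]]'
python3 -c "
from h import *
plan(.4578,-.2068,.23,27.4)"
```

```text
t: 6.07
tool_pos: [0.4708, 0.1028, 0.2352]
ee_rot: [0.999, -0.038, 0.002, -0.0]
force: [0.1, 1.1, -1.6]
finger_gap: 0.0256
t: 6.98
tool_pos: [0.4688, 0.1028, 0.231]
ee_rot: [0.852, -0.524, -0.001, 0.001]
force: [-0.5, -0.7, -1.4]
finger_gap: 0.0256
t 6.98 pos [0.4688 0.1028 0.231 ] F [-0.46 -0.73 -1.39] gap 0.0256 q6 2.64
  shift now-axes mm [271.3 149.6   1. ] turn [ 0.11  0.06 -0.56] | shift if turned first [269.8 152.3   1. ]
```

```bash
python3 -m creep '[[[0.015,0.008,0],[0,0,-0.4],0.01],[[0.025,0.014,0],[0,0,0],0.01],[[0.03,0.017,0],[0,0,0],0.01],[[0.03,0.017,0],[0,0,0],0.01],[[0.03,0.017,0],[0,0,0],0.01],[[0.03,0.017,0],[0,0,0],0.01],[[0.03,0.017,0],[0,0,0],0.01],[[0.03,0.017,0],[0,0,0],0.01],[[0.025,0.014,0],[0,0,0],0.01],[[0.015,0.008,0],[0,0,0],0.01],[[0.01,0.006,0],[0,0,0],0.01],[[0,0,0],[0,0,0],0.01]]'
python3 -m creep '[[[0,0,0],[0,0,0],0.01],[[0,0,0],[0,0,0],0.01]]'
python3 - <<'E'
from h import *
plan(.4578,-.2068,.0975,27.4)
f=ctrl.grab_frame("side");q=f["image"][150:270,310:470,::-1];p=cloud(f)
cv2.imwrite("pics/c5.png",cv2.resize(q,None,fx=4,fy=4,interpolation=cv2.INTER_CUBIC))
m=(np.hypot(p[...,0]-.458,p[...,1]+.207)<.045)&(p[...,2]>.175)&(p[...,2]<.245)
print(m.sum(),rect(m,p),p[m].min(0),p[m].max(0))
E
```

```text
t: 7.98
tool_pos: [0.4583, -0.2085, 0.2313]
ee_rot: [0.854, -0.52, -0.001, 0.0]
force: [-1.0, -0.2, -1.7]
finger_gap: 0.0259
t: 8.15
tool_pos: [0.4589, -0.2056, 0.2317]
ee_rot: [0.855, -0.519, -0.001, -0.0]
force: [0.1, -0.1, -1.3]
finger_gap: 0.0259
t 8.15 pos [ 0.4589 -0.2056  0.2317] F [ 0.15 -0.1  -1.3 ] gap 0.0259 q6 2.0
  shift now-axes mm [  0.7   1.5 134.2] turn [-0.    0.07  0.1 ] | shift if turned first [  0.6   1.5 134.2]
265 ((452.547607421875, -196.95057678222656), (45.47031784057617, 45.2872314453125), 32.45886993408203) [ 0.42491417 -0.20489853  0.18721219] [ 0.48224296 -0.1681579   0.24489672]
```

View pics/c5.png

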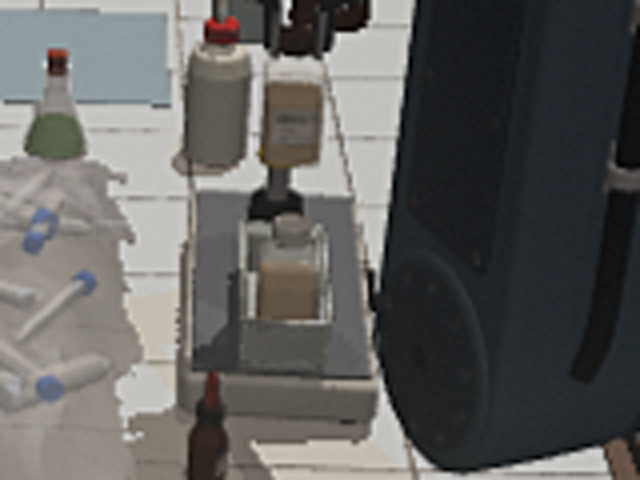

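The bottle hangs upright over the free part of the box. Lower it.

```bash
python3 -m creep '[[[0.0006,0.0014,0.015],[0,0,0],0.01],[[0,0,0.025],[0,0,0],0.01],[[0,0,0.025],[0,0,0],0.01],[[0,0,0.02],[0,0,0],0.01],[[0,0,0.01],[0,0,0],0.01],[[0,0,0.01],[0,0,0],0.01],[[0,0,0.008],[0,0,0],0.01],[[0,0,0.006],[0,0,0],0.01],[[0,0,0.005],[0,0,0],0.01],[[0,0,0.004],[0,0,0],0.01],[[0,0,0],[0,0,0],0.01],[[0,0,0],[0,0,0],0.01]]'
python3 -c "
from h import *
plan(.4578,-.2068,.0975,27.4)"
```

```text
t: 9.2
tool_pos: [0.4582, -0.2083, 0.1043]
ee_rot: [0.854, -0.519, 0.0, 0.0]
force: [0.1, 0.3, -1.6]
finger_gap: 0.0255
t 9.2 pos [ 0.4582 -0.2083  0.1043] F [ 0.15  0.25 -1.63] gap 0.0255 q6 2.0
  shift now-axes mm [-1.5 -0.4  6.8] turn [-0.01 -0.02  0.01] | shift if turned first [-1.5 -0.4  6.8]
```

```bash
python3 -m creep '[[[0,0,0.003],[0,0,0],0.01],[[0,0,0.002],[0,0,0],0.01],[[0,0,0],[0,0,0],0.01],[[-0.002,0,0],[0,0,0],0.01],[[-0.002,0,0],[0,0,0],0.01],[[-0.002,0,0],[0,0,0],0.01],[[-0.002,0,0],[0,0,0],0.01],[[-0.002,0,0],[0,0,0],0.01],[[-0.001,0,0],[0,0,0],0.01],[[0,0,0],[0,0,0],0.01],[[0,0,0],[0,0,0],0.01]]'
python3 -c "
from h import *
plan(.455-.46*.005,-.2015+.888*.005,.0975,27.4)"
```

```text
t: 10.12
tool_pos: [0.4536, -0.1993, 0.0997]
ee_rot: [0.855, -0.519, 0.001, 0.0]
force: [0.5, -4.3, 1.6]
finger_gap: 0.0257
t 10.12 pos [ 0.4536 -0.1993  0.0997] F [ 0.5  -4.27  1.6 ] gap 0.0257 q6 2.01
  shift now-axes mm [-2.4 -0.2  2.2] turn [-0.03 -0.14  0.01] | shift if turned first [-2.4 -0.2  2.2]
```

```bash
python3 -m creep '[[[0.0015,0,0],[0,0,0],0.01],[[0,0,0.001],[0,0,0],0.01],[[0,0,0.001],[0,0,0],0.01],[[0,0,0],[0,0,0],0.01],[[0,0,0],[0,0,0],0.01],[[0,0,0],[0,0,0],0.01]]'
python3 - <<'E'
from h import *
plan(.455-.46*.005,-.2015+.888*.005,.0975,27.4)
f=ctrl.grab_frame("top");p=cloud(f)
q=f["image"][220:330,345:505,::-1]
cv2.imwrite("pics/c6.png",cv2.resize(q,None,fx=4,fy=4,interpolation=cv2.INTER_CUBIC))
f=ctrl.grab_frame("side");q=f["image"][160:270,310:470,::-1]
cv2.imwrite("pics/c7.png",cv2.resize(q,None,fx=4,fy=4,interpolation=cv2.INTER_CUBIC))
cv2.imwrite("pics/c67.png",cv2.resize(np.vstack([cv2.imread("pics/c6.png"),cv2.imread("pics/c7.png")]),None,fx=.68,fy=.68))
E
```

```text
t: 10.62
tool_pos: [0.454, -0.2, 0.0975]
ee_rot: [0.855, -0.519, 0.0, 0.0]
force: [0.1, -2.5, 5.2]
finger_gap: 0.0255
t 10.62 pos [ 0.454  -0.2     0.0975] F [ 0.05 -2.49  5.2 ] gap 0.0255 q6 2.01
  shift now-axes mm [-3.2 -0.2 -0. ] turn [-0.02 -0.05  0.01] | shift if turned first [-3.2 -0.2 -0. ]
```

View pics/c67.png

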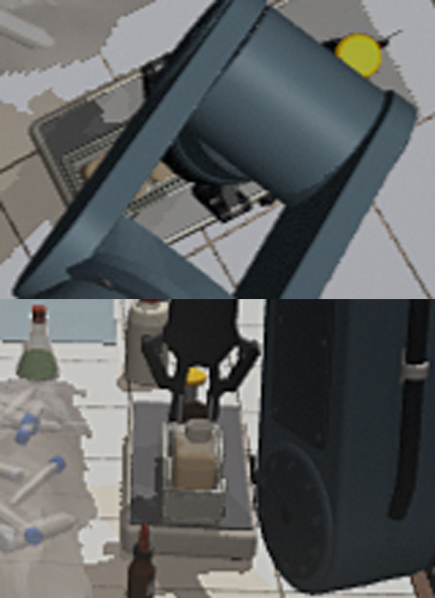

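The bottle is on the carrier floor: reported z 0.0975 as predicted, with +5 N up. Release, lift, turn -40° toward the jar, and look once clear.

```bash
python3 -m creep '[[[0,0,0],[0,0,0],0.05],[[0,0,0],[0,0,0],0.05],[[0,0,0],[0,0,0],0.05],[[0,0,0],[0,0,0],0.05],[[0,0,-0.01],[0,0,0],0.05],[[0,0,-0.02],[0,0,0],0.05],[[0,0,-0.03],[0,0,0],0.05],[[0,0,-0.035],[0,0,0],0.0854],[[0,0,-0.035],[0,0,0],0.0854],[[0,0,0],[0,0,-7],0.0854],[[0,0,0],[0,0,-7],0.0854],[[0,0,0],[0,0,-7],0.0854]]'
python3 -m creep '[[[0,0,0],[0,0,-7],0.0854],[[0,0,0],[0,0,-7],0.0854],[[0,0,0],[0,0,-5],0.0854],[[0,0,0],[0,0,0],0.0854]]'
python3 -c "
from h import *
plan(.457,.275,.22,67.4)"
```

```text
t: 11.72
tool_pos: [0.454, -0.1998, 0.2287]
ee_rot: [0.936, -0.352, 0.001, 0.0]
force: [-0.4, 0.5, -1.2]
finger_gap: 0.0856
t: 12.05
tool_pos: [0.4536, -0.1995, 0.2276]
ee_rot: [0.981, -0.194, 0.0, -0.0]
force: [0.2, -0.4, 0.4]
finger_gap: 0.0851
t 12.05 pos [ 0.4536 -0.1995  0.2276] F [ 0.18 -0.43  0.39] gap 0.0851 q6 1.31
  shift now-axes mm [-177.7 -440.     7.6] turn [-0.   -0.01  0.19] | shift if turned first [-179.2 -439.4    7.6]
```

```bash
python3 -m creep '[[[-0.0148,-0.0367,0],[0,0,0],0.0854],[[-0.0148,-0.0367,0],[0,0,0],0.0854],[[-0.0148,-0.0367,0],[0,0,0],0.0854],[[-0.0148,-0.0367,0],[0,0,0],0.0854],[[-0.0148,-0.0367,0],[0,0,0],0.0854],[[-0.0148,-0.0367,0],[0,0,0],0.0854],[[-0.0148,-0.0367,0],[0,0,0],0.0854],[[-0.0148,-0.0367,0],[0,0,0],0.0854],[[-0.0148,-0.0367,0],[0,0,0],0.0854],[[-0.0148,-0.0367,0],[0,0,0],0.0854],[[-0.0148,-0.0367,0],[0,0,0],0.0854],[[-0.0148,-0.0367,0],[0,0,0],0.0854]]'
python3 -m creep '[[[0,0,0],[0,0,0],0.0854],[[0,0,0],[0,0,0],0.0854]]'
python3 - <<'E'
from h import *
plan(.457,.275,.03,67.4)
f=ctrl.grab_frame("top");p=cloud(f)
cv2.imwrite("pics/c8.png",cv2.resize(f["image"][220:330,345:505,::-1],None,fx=4,fy=4,interpolation=cv2.INTER_CUBIC))
E=np.array([[.888,.46],[-.46,.888]])
S=((p[...,:2]-[.455,-.2015])@E.T)*1000
ok=(abs(S[...,0])<30)&(abs(S[...,1])<76)
for n,lo,hi,a,b in(("shoulder packed",.120,.136,26,80),("sh sq",.120,.136,-30,24),("cap packed",.155,.166,30,80),("cap sq",.153,.164,-30,30)):
    m=ok&(p[...,2]>lo)&(p[...,2]<hi)&(S[...,1]>a)&(S[...,1]<b)
    print(n,m.sum(),cv2.minAreaRect(S[m].astype(np.float32)) if m.sum()>3 else "", np.median(p[m][:,2]))
E
```

```text
t: 13.05
tool_pos: [0.4583, 0.2773, 0.2276]
ee_rot: [0.98, -0.197, 0.0, -0.0]
force: [0.4, -0.4, -0.2]
finger_gap: 0.0854
t: 13.22
tool_pos: [0.458, 0.2771, 0.2271]
ee_rot: [0.981, -0.195, -0.0, 0.0]
force: [-0.1, -1.2, 0.0]
finger_gap: 0.0855
t 13.22 pos [0.458  0.2771 0.2271] F [-0.12 -1.24  0.02] gap 0.0855 q6 2.29
  shift now-axes mm [-1.000e-01  2.300e+00  1.971e+02] turn [0.02 0.02 0.1 ] | shift if turned first [-1.000e-01  2.300e+00  1.971e+02]
shoulder packed 179 ((-1.0427837371826172, 50.41209411621094), (48.67233657836914, 46.713050842285156), 89.93184661865234) 0.13236497541763081
sh sq 153 ((0.31731605529785156, 2.98223876953125), (41.69147491455078, 45.789398193359375), 89.90581512451172) 0.13236045755750947
cap packed 140 ((-0.6687164306640625, 51.17414474487305), (27.488004684448242, 26.521726608276367), 19.842769622802734) 0.16003451099224408
cap sq 136 ((0.3706684112548828, 5.3306684494018555), (27.892860412597656, 26.349952697753906), 61.89796829223633) 0.1578017335760984
```

View pics/c8.png

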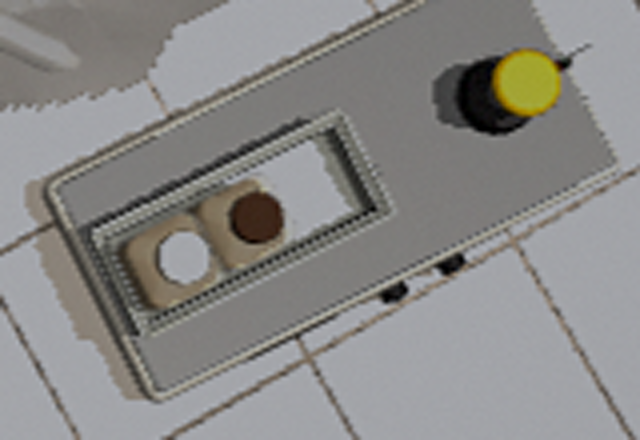

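Both bottles stand square on the floor, packed at y≈51 mm against the wall and square at y≈5 mm, with cap heights 0.160 and 0.158. That leaves 57 mm of floor for the 50 mm jar, so its target is y=-46.5 mm. Down to the jar.

```bash
python3 -m creep '[[[0,0.0023,0.02],[0,0,0],0.0854],[[0,0,0.035],[0,0,0],0.0854],[[0,0,0.035],[0,0,0],0.0854],[[0,0,0.035],[0,0,0],0.0854],[[0,0,0.03],[0,0,0],0.0854],[[0,0,0.02],[0,0,0],0.075],[[0,0,0.01],[0,0,0],0.075],[[0,0,0.007],[0,0,0],0.075],[[0,0,0.005],[0,0,0],0.075],[[0,0,0],[0,0,0],0.07]]'
python3 -m creep '[[[0,0,0],[0,0,0],0.06],[[0,0,0],[0,0,0],0.05],[[0,0,0],[0,0,0],0.04],[[0,0,0],[0,0,0],0.03],[[0,0,0],[0,0,0],0.03],[[0,0,0],[0,0,0],0.03],[[0,0,0],[0,0,0],0.03],[[0,0,0],[0,0,0],0.03]]'
python3 - <<'E'
from h import *
plan(.457,.275,.03,67.4)
f=ctrl.grab_frame("side");q=f["image"][220:340,230:390,::-1]
cv2.imwrite("pics/c9.png",cv2.resize(q,None,fx=4,fy=4,interpolation=cv2.INTER_CUBIC))
E
```

```text
t: 14.1
tool_pos: [0.4585, 0.2726, 0.0303]
ee_rot: [0.981, -0.196, 0.0, -0.0]
force: [0.7, 0.4, -0.1]
finger_gap: 0.07
t: 14.77
tool_pos: [0.4591, 0.2734, 0.0317]
ee_rot: [0.981, -0.196, 0.001, -0.001]
force: [-0.6, -1.6, 5.6]
finger_gap: 0.0431
t 14.77 pos [0.4591 0.2734 0.0317] F [-0.59 -1.58  5.64] gap 0.0431 q6 2.28
  shift now-axes mm [-2.6 -0.6  1.7] turn [-0.08 -0.13  0.03] | shift if turned first [-2.6 -0.6  1.7]
```

View pics/c9.png

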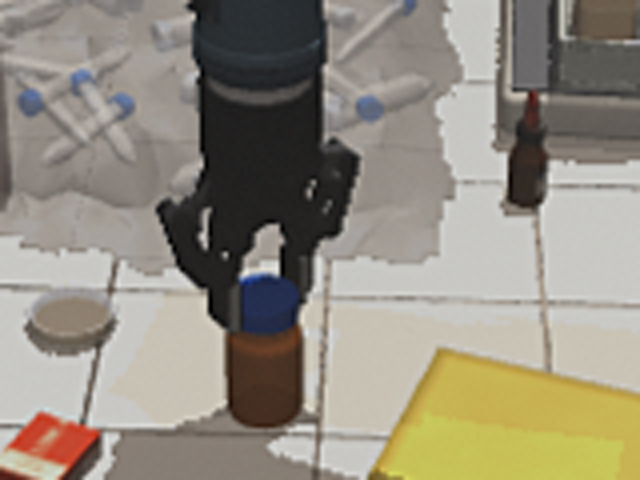

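The cap is gripped (gap 43 mm) and the bystanders are undisturbed. Lift and carry.

```bash
python3 -m creep '[[[0,0,-0.01],[0,0,0],0.025],[[0,0,-0.02],[0,0,0],0.025],[[0,0,-0.03],[0,0,0],0.025],[[0,0,-0.035],[0,0,0],0.025],[[0,0,-0.035],[0,0,0],0.025],[[0,0,-0.03],[0,0,0],0.025],[[0,0,-0.025],[0,0,0],0.025],[[0,0,-0.015],[0,0,0],0.025],[[0,0,0],[0,0,0],0.025],[[0,0,0],[0,0,0],0.025]]'
python3 -c "
from h import *
plan(.4775,-.245,.23,67.4)"
```

```text
t: 15.65
tool_pos: [0.4582, 0.2733, 0.2311]
ee_rot: [0.981, -0.196, 0.001, -0.001]
force: [0.1, 0.9, -3.0]
finger_gap: 0.0426
t 15.65 pos [0.4582 0.2733 0.2311] F [ 0.13  0.9  -2.95] gap 0.0426 q6 2.28
  shift now-axes mm [216.8 471.2   0.7] turn [-0.09 -0.1   0.02] | shift if turned first [217.  471.1   1.1]
```

```bash
python3 -m creep '[[[0.008,0.0174,0],[0,0,0],0.025],[[0.013,0.028,0],[0,0,0],0.025],[[0.0165,0.0358,0],[0,0,0],0.025],[[0.0165,0.0358,0],[0,0,0],0.025],[[0.0165,0.0358,0],[0,0,0],0.025],[[0.0165,0.0358,0],[0,0,0],0.025],[[0.0165,0.0358,0],[0,0,0],0.025],[[0.0165,0.0358,0],[0,0,0],0.025],[[0.0165,0.0358,0],[0,0,0],0.025],[[0.0165,0.0358,0],[0,0,0],0.025],[[0.0165,0.0358,0],[0,0,0],0.025],[[0.0165,0.0358,0],[0,0,0],0.025]]'
python3 -m creep '[[[0.016,0.035,0],[0,0,0],0.025],[[0.01,0.0217,0],[0,0,0],0.025],[[0.005,0.011,0],[0,0,0],0.025],[[0,0,0],[0,0,6.6],0.025],[[0,0,0],[0,0,6.6],0.025],[[0,0,0],[0,0,6.6],0.025],[[0,0,0],[0,0,6.6],0.025],[[0,0,0],[0,0,6.6],0.025],[[0,0,0],[0,0,7],0.025],[[0,0,0],[0,0,0],0.025],[[0,0,0],[0,0,0],0.025],[[0,0,0],[0,0,0],0.025]]'
python3 - <<'E'
from h import *
plan(.4775,-.245,.087,27.4)
f=ctrl.grab_frame("side");p=cloud(f);im=f["image"]
E=np.array([[.888,.46],[-.46,.888]])
S=((p[...,:2]-[.455,-.2015])@E.T)*1000
m=(p[...,2]>.203)&(p[...,2]<.262)&(abs(S[...,0])<45)&(abs(S[...,1]+48)<45)
q=S[m];print(m.sum(),q.min(0),q.max(0),p[m][:,2].min())
# circle fit radius 25 on amber body points
hsv=cv2.cvtColor(im,cv2.COLOR_RGB2HSV);b=m&(p[...,2]<.25)
from scipy.optimize import least_squares
q=S[b];r=least_squares(lambda c:np.hypot(q[:,0]-c[0],q[:,1]-c[1])-25,q.mean(0)-[0,15],loss="soft_l1");print(len(q),r.x,np.std(r.fun))
for lo,hi in((.203,.225),(.225,.25)):
    q=S[m&(p[...,2]>lo)&(p[...,2]<hi)];r=least_squares(lambda c:np.hypot(q[:,0]-c[0],q[:,1]-c[1])-25,q.mean(0)-[0,15],loss="soft_l1");print(lo,len(q),r.x)
t=np.array(ctrl.sense()["tool_pos"][:2]);print("tcp in shaker",E@(t-[.455,-.2015])*1000)
E
```

```text
t: 16.65
tool_pos: [0.4732, -0.1721, 0.2279]
ee_rot: [0.981, -0.196, -0.002, -0.001]
force: [1.3, -0.4, -2.3]
finger_gap: 0.0432
t: 17.65
tool_pos: [0.477, -0.2445, 0.2292]
ee_rot: [0.856, -0.518, -0.001, -0.0]
force: [0.2, 0.0, -1.2]
finger_gap: 0.0428
t 17.65 pos [ 0.477  -0.2445  0.2292] F [ 0.18  0.02 -1.21] gap 0.0428 q6 1.96
  shift now-axes mm [  0.9  -0.2 142.2] turn [0.03 0.09 0.24] | shift if turned first [  0.7  -0.2 142.2]
297 [-26.72766895 -48.0043065 ] [ 23.36004299 -13.37774915] 0.203168119480158
233 [ -1.77672528 -44.9096819 ] 2.9824289888132287
0.203 105 [ -2.56750387 -44.72845523]
0.225 128 [ -1.26824507 -44.96723492]
tcp in shaker [ -0.21992897 -48.556549  ]
```

The jar centre comes out at about (-2, -45) mm in the shaker frame, against a target of (0, -46.5). Shift 1 mm each way and lower.

```bash
python3 -m creep '[[[0.001,-0.001,0.015],[0,0,0],0.025],[[0,0,0.025],[0,0,0],0.025],[[0,0,0.025],[0,0,0],0.025],[[0,0,0.015],[0,0,0],0.025],[[0,0,0.01],[0,0,0],0.025],[[0,0,0.007],[0,0,0],0.025],[[0,0,0.005],[0,0,0],0.025],[[0,0,0.005],[0,0,0],0.025],[[0,0,0],[0,0,0],0.025]]'
python3 -m creep '[[[0,0,0.005],[0,0,0],0.025],[[0,0,0.005],[0,0,0],0.025],[[0,0,0.005],[0,0,0],0.025],[[0,0,0.005],[0,0,0],0.025],[[0,0,0.005],[0,0,0],0.025],[[0,0,0.003],[0,0,0],0.025],[[0,0,0],[0,0,0],0.025],[[0,0,0],[0,0,0],0.025]]'
python3 -c "
from h import *
plan(.4775,-.246,.087,27.4)"
```

```text
t: 18.45
tool_pos: [0.4787, -0.2457, 0.1227]
ee_rot: [0.855, -0.519, -0.0, -0.0]
force: [0.2, -0.5, -2.1]
finger_gap: 0.0429
t: 19.12
tool_pos: [0.4783, -0.2455, 0.0945]
ee_rot: [0.855, -0.519, -0.001, -0.0]
force: [-1.7, -0.3, -1.7]
finger_gap: 0.0428
t 19.12 pos [ 0.4783 -0.2455  0.0945] F [-1.75 -0.28 -1.72] gap 0.0428 q6 1.97
  shift now-axes mm [0.1 1.  7.5] turn [0.03 0.05 0.01] | shift if turned first [0.1 1.  7.5]
```

```bash
python3 -m creep '[[[0,0,0.003],[0,0,0],0.025],[[0,0,0.002],[0,0,0],0.025],[[0,0,0.0015],[0,0,0],0.025],[[0,0,0.0015],[0,0,0],0.025],[[0,0,0],[0,0,0],0.025],[[0,0,0],[0,0,0],0.025]]'
python3 -c "
from h import *
plan(.4775,-.246,.087,27.4)"
```

```text
t: 19.62
tool_pos: [0.4785, -0.2458, 0.0869]
ee_rot: [0.855, -0.519, -0.0, 0.0]
force: [-2.1, -2.5, -2.1]
finger_gap: 0.0427
t 19.62 pos [ 0.4785 -0.2458  0.0869] F [-2.11 -2.48 -2.11] gap 0.0427 q6 1.97
  shift now-axes mm [-0.3  1.  -0.1] turn [0.02 0.   0.01] | shift if turned first [-0.3  1.  -0.1]
```

```bash
python3 -m creep '[[[0,0.0012,0],[0,0,0],0.025],[[0,0,0.001],[0,0,0],0.025],[[0,0,0.001],[0,0,0],0.025],[[0,0,0],[0,0,0],0.025],[[0,0,0],[0,0,0],0.025],[[0,0,0],[0,0,0],0.025]]'
python3 -c "
from h import *
plan(.4775,-.246,.087,27.4)"
```

```text
t: 20.12
tool_pos: [0.4784, -0.2469, 0.0868]
ee_rot: [0.855, -0.519, 0.001, 0.0]
force: [-3.6, 0.7, 9.0]
finger_gap: 0.043
t 20.12 pos [ 0.4784 -0.2469  0.0868] F [-3.59  0.66  9.02] gap 0.043 q6 1.97
  shift now-axes mm [-1.2  0.4 -0.2] turn [-0.04 -0.11  0.02] | shift if turned first [-1.2  0.4 -0.2]
```

The force is +9 N at the predicted height, so the jar is on the floor. Release, lift, and check from clear.

```bash
python3 -m creep '[[[0,0,-0.0005],[0,0,0],0.065],[[0,0,0],[0,0,0],0.065],[[0,0,0],[0,0,0],0.065],[[0,0,0],[0,0,0],0.065],[[0,0,-0.01],[0,0,0],0.065],[[0,0,-0.02],[0,0,0],0.065],[[0,0,-0.03],[0,0,0],0.065],[[0,0,-0.03],[0,0,0],0.0],[[0,0,-0.01],[0,0,0],0.0],[[0.03,0,0],[0,0,0],0.0],[[0.03,0,0],[0,0,0],0.0],[[0.03,0,0],[0,0,0],0.0]]'
python3 -m creep '[[[0.02,0,0],[0,0,0],0.0],[[0.01,0,0],[0,0,0],0.0],[[0,0,0],[0,0,0],0.0],[[0,0,0],[0,0,0],0.0]]'
python3 - <<'E'
from h import *
plan(.5378,-.3615,.09,27.4)
E=np.array([[.888,.46],[-.46,.888]])
from scipy.optimize import least_squares
for n in("top","side"):
    f=ctrl.grab_frame(n);p=cloud(f);im=f["image"]
    hsv=cv2.cvtColor(im,cv2.COLOR_RGB2HSV)
    S=((p[...,:2]-[.455,-.2015])@E.T)*1000
    ok=(abs(S[...,0])<35)&(abs(S[...,1])<80)
    for nm,h,a,b in(("packed",.160,30,80),("sq",.158,-18,28),("jar",.145,-78,-22)):
        m=ok&(abs(p[...,2]-h)<.004)&(S[...,1]>a)&(S[...,1]<b)
        if m.sum()>5:
            q=S[m];print(n,nm,m.sum(),"mid",((q.max(0)+q.min(0))/2).round(1),"span",np.ptp(q,0).round(1),"z",np.median(p[m][:,2]).round(4),np.percentile(p[m][:,2],[5,95]).round(4))
    if n=="top": a=cv2.resize(im[200:330,345:505,::-1],None,fx=3.5,fy=3.5,interpolation=cv2.INTER_CUBIC)
    else:
        b=cv2.resize(im[160:270,310:470,::-1],None,fx=3.5,fy=3.5)
        # fingertip lowest points over plunger
        m=(np.hypot(p[...,0]-.5378,p[...,1]+.3615)<.04)&(p[...,2]>.16)
        print("tip z min",np.sort(p[m][:,2])[:8].round(4),"plunger head z",np.percentile(p[(np.hypot(p[...,0]-.5378,p[...,1]+.3615)<.017)&(p[...,2]<.14)][:,2],[50,90]).round(4))
        m&=p[...,2]<.215; q=p[m];print("finger x,y range",q.min(0).round(3),q.max(0).round(3))
v=np.vstack([a,b]);cv2.imwrite("pics/c10.png",cv2.resize(v,None,fx=590/v.shape[0],fy=590/v.shape[0]))
E
```

```text
t: 21.12
tool_pos: [0.5198, -0.3269, 0.1863]
ee_rot: [0.855, -0.519, 0.001, 0.0]
force: [-0.4, 0.9, 0.1]
finger_gap: 0.0039
t: 21.45
tool_pos: [0.5324, -0.3521, 0.1849]
ee_rot: [0.854, -0.52, -0.001, -0.0]
force: [-0.2, -0.0, -0.1]
finger_gap: -0.0002
t 21.45 pos [ 0.5324 -0.3521  0.1849] F [-0.21 -0.01 -0.11] gap -0.0002 q6 1.89
  shift now-axes mm [11.  -0.5 94.8] turn [ 0.02  0.09 -0.  ] | shift if turned first [10.8 -0.5 94.9]
top packed 136 mid [-0.4 51.5] span [27.8 27.9] z 0.1604 [0.1575 0.163 ]
top sq 128 mid [0.3 4.8] span [28.1 26.7] z 0.1578 [0.1552 0.1608]
top jar 310 mid [  1.4 -46.6] span [43.3 44.1] z 0.1452 [0.1421 0.148 ]
side packed 37 mid [-2.8 53.3] span [26.7 29.4] z 0.1591 [0.1574 0.1616]
side sq 35 mid [-2.7 11.3] span [25.1 32.5] z 0.157 [0.1543 0.1606]
side jar 64 mid [ -0.5 -47.4] span [41.2 44. ] z 0.1445 [0.1421 0.1471]
tip z min [0.2264 0.2269 0.2271 0.2271 0.228  0.2283 0.2293 0.2303] plunger head z [0.1135 0.1162]Traceback (most recent call last):
  File "<stdin>", line 20, in <module>
    return umr_minimum(a, axis, None, out, keepdims, initial, where)
ValueError: zero-size array to reduction operation minimum which has no identity
```

All three stand at floor level: cap tops at 0.160, 0.158 and 0.145, with y at 51.5, 4.8 and -46.6 mm. The tip is 0.040 above the reported TCP, so I expect plunger contact at reported z ≈ 0.075. Approach.

```bash
python3 -m creep '[[[0.011,-0.0005,0.01],[0,0,0],0.0],[[0,0,0.02],[0,0,0],0.0],[[0,0,0.02],[0,0,0],0.0],[[0,0,0.02],[0,0,0],0.0],[[0,0,0.01],[0,0,0],0.0],[[0,0,0.007],[0,0,0],0.0],[[0,0,0],[0,0,0],0.0],[[0,0,0],[0,0,0],0.0]]'
python3 - <<'E'
from h import *
plan(.5378,-.3615,.075,27.4)
f=ctrl.grab_frame("side");p=cloud(f);im=f["image"]
b=cv2.resize(im[150:270,330:450,::-1],None,fx=5,fy=4.9,interpolation=cv2.INTER_CUBIC)
cv2.imwrite("pics/c10.png",b)
m=(np.hypot(p[...,0]-.5378,p[...,1]+.3615)<.03)&(p[...,2]>.122)
print("tip",np.sort(p[m][:,2])[:8].round(4))
q=p[m&(p[...,2]<.16)];print(q.min(0).round(3),q.max(0).round(3))
E
```

```text
t: 22.22
tool_pos: [0.5387, -0.3622, 0.0993]
ee_rot: [0.855, -0.519, 0.0, 0.0]
force: [0.3, -0.5, 1.1]
finger_gap: 0.0
t 22.22 pos [ 0.5387 -0.3622  0.0993] F [ 0.34 -0.51  1.06] gap 0.0 q6 1.89
  shift now-axes mm [-1.   0.5 24.3] turn [-0.01 -0.04  0.03] | shift if turned first [-1.   0.4 24.3]
tip [0.1405 0.1427 0.1436 0.1445 0.1455 0.1458 0.146  0.1461]
[ 0.522 -0.369  0.141] [ 0.547 -0.346  0.16 ]
```

View pics/c10.png

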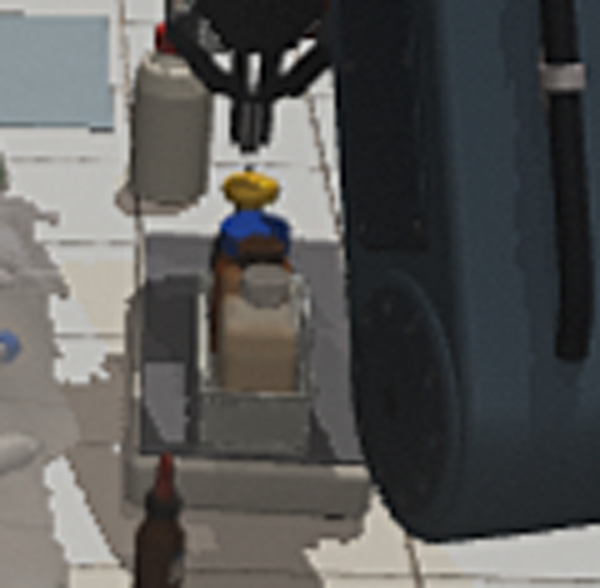

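The closed fingertips are centred above the yellow head at (250,188), and the three items stand in line. Creep down to contact.

```bash
python3 -m creep '[[[0,0,0.008],[0,0,0],0.0],[[0,0,0.008],[0,0,0],0.0],[[0,0,0.004],[0,0,0],0.0],[[0,0,0],[0,0,0],0.0],[[0,0,0],[0,0,0],0.0]]'; python3 -m creep '[[[0,0,0.003],[0,0,0],0.0],[[0,0,0],[0,0,0],0.0],[[0,0,0],[0,0,0],0.0]]';  python3 -m creep '[[[0,0,0.002],[0,0,0],0.0],[[0,0,0],[0,0,0],0.0],[[0,0,0],[0,0,0],0.0]]'; python3 -m creep '[[[0,0,0.002],[0,0,0],0.0],[[0,0,0],[0,0,0],0.0],[[0,0,0],[0,0,0],0.0]]'
```

```text
t: 22.68
tool_pos: [0.538, -0.362, 0.0778]
ee_rot: [0.854, -0.519, -0.001, -0.0]
force: [-0.4, -0.2, 0.4]
finger_gap: -0.0002
t: 22.93
tool_pos: [0.5386, -0.3626, 0.0758]
ee_rot: [0.855, -0.519, 0.0, 0.0]
force: [-0.0, 1.0, 1.2]
finger_gap: -0.0003
t: 23.18
tool_pos: [0.5386, -0.3626, 0.0739]
ee_rot: [0.855, -0.519, 0.0, 0.0]
force: [0.5, -0.1, 3.1]
finger_gap: -0.0002
t: 23.43
tool_pos: [0.5386, -0.3625, 0.0717]
ee_rot: [0.855, -0.519, 0.0, 0.0]
force: [0.4, 0.3, 3.8]
finger_gap: 0.0001
```

Contact was at about 0.0745, with force near 3–4 N, as the spring should give. Another 9 mm brings it to about 12 mm of travel.

```bash
python3 -m creep '[[[0,0,0.002],[0,0,0],0.0],[[0,0,0.002],[0,0,0],0.0],[[0,0,0.002],[0,0,0],0.0],[[0,0,0],[0,0,0],0.0],[[0,0,0],[0,0,0],0.0],[[0,0,0],[0,0,0],0.0]]'; python3 -m creep '[[[0,0,0.0015],[0,0,0],0.0],[[0,0,0.0015],[0,0,0],0.0],[[0,0,0],[0,0,0],0.0],[[0,0,0],[0,0,0],0.0],[[0,0,0],[0,0,0],0.0]]'
python3 - <<'E'
from h import *
F=[];Z=[]
for i in range(8):
    f=ctrl.grab_frame("side");s=ctrl.sense();F.append(s["force"][2]);Z.append(s["tool_pos"][2])
print(np.mean(F),np.mean(Z),np.std(F),s["t"])
p=cloud(f);hsv=cv2.cvtColor(f["image"],cv2.COLOR_RGB2HSV)
m=(np.hypot(p[...,0]-.5378,p[...,1]+.3615)<.03)&(hsv[...,0]>20)&(hsv[...,0]<35)&(hsv[...,1]>150)
print("yellow",m.sum(),np.percentile(p[m][:,2],[50,90,98]).round(4))
p0=cloud(np.load("side0.npz"));h0=cv2.cvtColor(np.load("side0.npz")["image"],cv2.COLOR_RGB2HSV)
m=(np.hypot(p0[...,0]-.5378,p0[...,1]+.3615)<.03)&(h0[...,0]>20)&(h0[...,0]<35)&(h0[...,1]>150)
print("yellow at start",m.sum(),np.percentile(p0[m][:,2],[50,90,98]).round(4) if m.any() else "")
E
```

```text
t: 23.93
tool_pos: [0.5386, -0.3626, 0.0658]
ee_rot: [0.855, -0.519, 0.0, 0.0]
force: [-0.2, 0.8, 6.4]
finger_gap: -0.0002
t: 24.35
tool_pos: [0.5386, -0.3626, 0.063]
ee_rot: [0.855, -0.519, 0.0, 0.0]
force: [-0.4, 1.0, 7.0]
finger_gap: 0.0
7.0030136776929135 0.06300622379875515 0.34206065933976626 24.75
yellow 19 [0.1008 0.1038 0.1061]
yellow at start 38 [0.1143 0.1171 0.1183]
```

Mean force is 7.0 N, and the yellow head has gone down about 12–13 mm: half travel. Hold for 4 s, check, then hand in.

```bash
for i in 1 2 3 4; do python3 -m creep '[[[0,0,0],[0,0,0],0.0],[[0,0,0],[0,0,0],0.0],[[0,0,0],[0,0,0],0.0],[[0,0,0],[0,0,0],0.0],[[0,0,0],[0,0,0],0.0],[[0,0,0],[0,0,0],0.0],[[0,0,0],[0,0,0],0.0],[[0,0,0],[0,0,0],0.0],[[0,0,0],[0,0,0],0.0],[[0,0,0],[0,0,0],0.0],[[0,0,0],[0,0,0],0.0],[[0,0,0],[0,0,0],0.0]]' | grep -E "^t|force|tool_pos"; done
python3 - <<'E'
from h import *
f=ctrl.grab_frame("side");p=cloud(f);hsv=cv2.cvtColor(f["image"],cv2.COLOR_RGB2HSV)
m=(np.hypot(p[...,0]-.5378,p[...,1]+.3615)<.03)&(hsv[...,0]>20)&(hsv[...,0]<35)&(hsv[...,1]>150)
print("yellow",m.sum(),np.percentile(p[m][:,2],[50,90]).round(4))
E_=np.array([[.888,.46],[-.46,.888]]);S=((p[...,:2]-[.455,-.2015])@E_.T)*1000
for nm,h,a,b in(("packed",.160,30,80),("sq",.158,-18,28),("jar",.145,-78,-22)):
    m=(abs(S[...,0])<35)&(abs(p[...,2]-h)<.006)&(S[...,1]>a)&(S[...,1]<b);print(nm,m.sum(),np.median(p[m][:,2]).round(4))
print("finish",ctrl.finish_job())
E
```

```text
t: 25.75
tool_pos: [0.5386, -0.3625, 0.063]
force: [-0.8, -0.8, 6.2]
t: 26.75
tool_pos: [0.5386, -0.3626, 0.063]
force: [-0.8, -0.0, 7.3]
t: 27.75
tool_pos: [0.5387, -0.3626, 0.063]
force: [-0.5, 0.3, 6.6]
t: 28.75
tool_pos: [0.5386, -0.3626, 0.063]
force: [-0.5, 0.0, 7.6]
yellow 21 [0.1003 0.1032]
packed 44 0.1592
sq 40 0.1566
jar 72 0.1448
the job is handed in; nothing more can be done
finish None
```

The square bottle and the jar now stand in the carrier beside the packed bottle. I pressed the plunger to about half travel, held it for over 4 s, and handed the job in at about 29 s while still holding it. No verdict was reported.

- **Carrier:** the last images put the cap tops at 0.159, 0.157 and 0.145 m. All three are within 2 mm of what standing on the floor would give. In the top view the row sits at y = 51.5, 4.8 and -46.6 mm, and every x is within 1.5 mm of centre.
- **Plunger:** the force stayed at 6.2–7.6 N, with a mean of 7.0 N, which is the spring's half-travel value. The tool had moved about 11.5–12 mm down from contact, and the camera saw the head drop about 14 mm. These disagree slightly, but both lie within the 8–16 mm band.
- **Reported position was off:** the fingertips sit about 40 mm higher than the reported TCP. I found this when the fingers closed on nothing above the bottle's cap, and corrected for it from then on.
- **Side camera:** for the square bottle it gave y = 11 mm against the top view's 4.8 mm. The side view was partly blocked, so I trusted the top view.
- **Bystanders:** I never went near the dish, carton or dropper, and they looked in place in the later pictures. I did not measure them again.
- **Pictures:** I viewed 11, one over the budget of 10.

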